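# Clear the dryer drawer, load the washed filters and start the dryer

## Task

Lift the grey canisters that stand in front of the filter dryer's drawer out of its way and stand them fully on the black rubber mat (there may be one or two); then pull the drawer open and stand every round pleated cartridge filter from the aluminium pan upright on the drawer's floor. Push the drawer fully shut, then press the start button on top of the dryer all the way down and let it spring back. Leave everything else where it is, and at the end the canisters must still stand on the mat.

Things in the scene. Friction and masses are not known exactly. Their poses are not given: they have to be found in the camera images.
- dryer: Filter dryer: low white cabinet, 250 deep (x) x 270 wide (y) x 110 mm high, fixed to the counter. Origin: centre of its underside; its own -x axis points out of its front (roughly to the robot), z up. One drawer in its front, start button on its top.
- dryer_drawer0 (a joint): How far the dryer's drawer is pulled out, m: 0 = fully shut, 0.174 = fully open. It slides along the dryer's own -x. Pulling takes 1 to 3 N. It may start a few mm ajar.
- dryer_drawer0_handle (a point): Middle of the drawer's handle, a level steel bar 11 mm thick and 120 mm long along the dryer's y, its axis 35 mm in front of the grey drawer front and 38 mm below the dryer's top; two 8 mm stays join it to the front near its ends. Moves with the drawer.
- drawer_floor (a point): Centre of the drawer's inner floor (22 mm above the counter), axes as the dryer's; moves with the drawer. The floor inside is 205 mm (x, -102 to +102) by 228 mm (y, -114 to +114); the walls rise 66 mm above it at the sides and back, the front panel to 80 mm above it. With the drawer fully open, the part from x = -102 to about +65 mm lies clear of the cabinet, which otherwise covers it.
- start (a joint): Start button's travel, m: 0 = up, 0.006 = fully down; a spring lifts it again; fully down takes 5 N.
- start_top (a point): Centre of the top face of the start button: a white round push button 28 mm across in a dark ring 44 mm across, on the dryer's top near its front left corner, 22 mm above the dryer's top (132 mm above the counter) when up; pressed straight down.
- mat: Black rubber mat, 270 (x) x 150 (y) x 4 mm, flat and fixed on the counter left or right of the dryer. Origin: centre of its underside. Canisters belong fully on it.
- pan: Shallow aluminium pan, 250 (x) x 200 (y) mm, rim 12 mm high, wall and floor 4 mm thick, fixed on the counter on the other side of the dryer. Origin: centre of its underside. The washed filters stand in it.
- filter1: Round pleated cartridge filter, upright cylinder 44 mm across and 52 mm high, 60 g, pale paper pleats between two grey end rings. Origin: centre of its underside, z along its axis. May be absent (three or four are there).
- filter2: Round pleated cartridge filter, upright cylinder 44 mm across and 52 mm high, 60 g, pale paper pleats between two grey end rings. Origin: centre of its underside, z along its axis. May be absent (three or four are there).
- filter3: Round pleated cartridge filter, upright cylinder 44 mm across and 52 mm high, 60 g, pale paper pleats between two grey end rings. Origin: centre of its underside, z along its axis. May be absent (three or four are there).
- filter4: Round pleated cartridge filter, upright cylinder 44 mm across and 52 mm high, 60 g, pale paper pleats between two grey end rings. Origin: centre of its underside, z along its axis. May be absent (three or four are there).
- canister1: Grey canister with a black twist cap, upright: body 76 mm across and 98 mm high, on it the cap, 44 mm across and 36 mm high (total 134 mm), about 0.45 kg; grip it by the cap. Origin: centre of its underside, z along its axis. Stands in the way of the drawer. May be absent (one or two are there).
- canister2: Grey canister with a black twist cap, upright: body 76 mm across and 98 mm high, on it the cap, 44 mm across and 36 mm high (total 134 mm), about 0.45 kg; grip it by the cap. Origin: centre of its underside, z along its axis. Stands in the way of the drawer. May be absent (one or two are there).
- panel_filter: Bystander: flat rectangular pleated panel filter with black frame, 120 x 100 x 22 mm, lying on the middle of the dryer's top. Origin: centre of its underside. Not to be moved.
- dust_brush: Bystander: black dusting brush, 200 mm long along its x, 20 mm high, lying near the robot. Origin: middle of its length, underside. Not to be moved.
- wide_nozzle: Bystander: black wide vacuum nozzle, 130 mm wide (y), 35 mm high with a 50 mm round neck towards its -x, lying near the robot. Origin: centre of its wide head, underside. Not to be moved.
- crevice_nozzle: Bystander: black crevice nozzle, 210 mm long along its x, 34 mm high, at the back of the counter, its thick round end nearest the robot. Origin: on its underside, 50 mm from that end. Not to be moved.
- tablet_jar: Bystander: clear jar with metal lid, 56 mm across, 80 mm high, at the back. Origin: centre of its underside. Not to be moved.
- carton: Bystander: small cardboard carton, 80 x 70 x 70 mm, at the back. Origin: centre of its underside. Not to be moved.

How it is judged (in metres and radians):
On the way, in this order (a step that is already met when the one before it is completed fails the run):
1. every canister that is there stands on the rubber mat, the drawer still shut (x of canister1 in the frame of mat between -0.115 and 0.115 m and y of canister1 in the frame of mat between -0.055 and 0.055 m and z of canister1 in the frame of mat between -0.004 and 0.012 m and angle between each of canister1, canister2's own z axis and vertical below 0.2 rad and linear speed of each of canister1, canister2 below 0.03 m/s and x of canister2 in the frame of mat between -0.115 and 0.115 m and y of canister2 in the frame of mat between -0.055 and 0.055 m and z of canister2 in the frame of mat between -0.004 and 0.012 m and value of joint dryer_drawer0 below 0.02 m), for 0.2 s.
2. the drawer is pulled open (more than 120 mm) (value of joint dryer_drawer0 above 0.12 m), for 0.2 s.
3. every filter that is there stands upright on the drawer's floor (x of filter1 in the frame of drawer_floor between -0.1 and 0.1 m and y of filter1 in the frame of drawer_floor between -0.112 and 0.112 m and z of filter1 in the frame of drawer_floor between -0.008 and 0.01 m and angle between each of filter1, filter2, filter3, filter4's own z axis and vertical below 0.2 rad and linear speed of each of filter1, filter2, filter3, filter4 below 0.03 m/s and x of filter2 in the frame of drawer_floor between -0.1 and 0.1 m and y of filter2 in the frame of drawer_floor between -0.112 and 0.112 m and z of filter2 in the frame of drawer_floor between -0.008 and 0.01 m and x of filter3 in the frame of drawer_floor between -0.1 and 0.1 m and y of filter3 in the frame of drawer_floor between -0.112 and 0.112 m and z of filter3 in the frame of drawer_floor between -0.008 and 0.01 m and x of filter4 in the frame of drawer_floor between -0.1 and 0.1 m and y of filter4 in the frame of drawer_floor between -0.112 and 0.112 m and z of filter4 in the frame of drawer_floor between -0.008 and 0.01 m), for 0.2 s.
4. the drawer is pushed shut with the filters in it (all of step 3 and value of joint dryer_drawer0 below 0.008 m), for 0.2 s.
5. the start button is pressed fully down while the drawer is shut (value of joint start above 0.005 m and value of joint dryer_drawer0 below 0.008 m).
At the end, for the whole second after the job is handed in: Canisters upright on the mat (centre within 115 mm along, 55 mm across of its centre), filters upright (0.2 rad) on the drawer floor, drawer shut within 8 mm, button up again, all at rest; no bystander moved over 40 mm (all of step 4 and x of canister1 in the frame of mat between -0.115 and 0.115 m and y of canister1 in the frame of mat between -0.055 and 0.055 m and z of canister1 in the frame of mat between -0.004 and 0.012 m and angle between each of canister1, canister2's own z axis and vertical below 0.2 rad and linear speed of each of canister1, canister2 below 0.03 m/s and x of canister2 in the frame of mat between -0.115 and 0.115 m and y of canister2 in the frame of mat between -0.055 and 0.055 m and z of canister2 in the frame of mat between -0.004 and 0.012 m and value of joint start below 0.0015 m); the robot touches nothing.
It fails at once if a bystander is moved by more than 40 mm (distance of any of panel_filter, dust_brush, wide_nozzle, crevice_nozzle, tablet_jar, carton from where it was at the start of the episode above 0.04 m).
Of filter1, filter2, filter3, filter4 only 3 to 4 are there at a start; the rules pass over those that are not, and their reading is None.
Of canister1, canister2 only 1 to 2 are there at a start; the rules pass over those that are not, and their reading is None.
At some moment in a run one of filter1, filter2, filter3, filter4, canister1, canister2 may be knocked a few centimetres aside while the robot is not near it.
It also fails if it takes over 210 s, if anything falls off the work surface, if the arm or the gripper's body presses on something with over 40 N, if the wrist force passes 120 N, or if a joint passes its speed limit or range.

## Robot

A 6-joint arm with a two-finger parallel gripper is mounted at the origin on the work surface. World frame = base frame: x ahead of the robot, y to its left, z up, the work surface at z = 0. Lengths are in mm, angles in rad, forces in N, time in s.
With the tool pointing down it reaches from about 275 to 825 mm from the base axis. Payload 5.2 kg.
Tool frame: the origin (TCP) lies at the very end of the fingers, on their centre line; the grasp point (between the pads) lies 19 mm behind it; z points along the fingers, y is the direction in which the jaws open and shut (so a half turn about z gives the same grasp; the last joint's range is limited). The gripper opens to 93 mm and grips with 3 to 60 N. Pads are 15 mm wide; open, the fingers measure 128 mm over their backs; the gripper's body (75 mm by 188 mm) begins 65 mm behind the grasp point.
Start: joints at [1.095, 0.259, 1.535, -0, 1.348, -0.203], TCP at [148.163, 529.672, 218.653] pointing down, gripper open.
Joint ranges: [-3.14, 3.14], [-0.91, 2.08], [0.19, 2.58], [-1.22, 4.36], [0.22, 2.71], [-3.12, 3.12]. Speed limits (rad/s): [2.57, 2.57, 3.14, 3.14, 3.14, 3.14].

## Interface

Orientations are given as [roll, pitch, yaw] about the fixed x, y, z axes, in that order (R = Rz(yaw) Ry(pitch) Rx(roll)).
In Python, from bench import robot gives the robot as it stands. The module is installed in compiled form; this text tells all that it offers. Calls block until the motion is done:
- robot.move_ptp(position, orientation): joint-space move of the TCP to a pose.
- robot.move_linear(position, ori=None, speed=150, f_stop=None): straight line of the TCP; ori=None keeps the orientation; speed is the mean speed in mm/s. With f_stop (N) it stops when the force on the tool has changed by that much, and returns True; else False.
- robot.move_j(angles): joint-space move.
- robot.move_gripper(opening): opening from 0.0 (shut) to 1.0 (fully open); the grip force is fixed at half the most; returns when the fingers have stopped.
- robot.sleep(seconds).
- robot.inverse_kinematics(position, orientation): joint angles nearest the present ones, or None.
- robot.get_image(name): name is "scene" or "top" or "wrist"; returns a dict with "img" (420x560x3 uint8, blue, green, red), "fovy" (degrees; the focal length in pixels is half the picture's height over the tangent of half this angle, whatever the lens; pixels are square), "cx", "cy" (the principal point, pixels), "eye" and "orientation" of the camera in the world. Camera axes: x right, y down, z forward; pixel columns grow to the right and rows downward; lengths in mm; the calibration is good to about 2 mm. A picture is of the moment at which its call begins. There is no depth.
A pose or a line that the arm cannot do raises robot.MotionError and nothing moves.
- robot.hand_in(): hands the job in, once; it reports no verdict.
Readings, each from a call of its own:
- robot.current_t(): time.
- robot.current_qpos(): joint angles.
- robot.current_joint_vel(): joint speeds.
- robot.current_joint_efforts(): joint torques, N m.
- robot.current_tcp_pos(): TCP position.
- robot.current_eef_rot(): TCP orientation.
- robot.current_contact_force(): force on the tool from outside, world axes, zero at the start.
- robot.current_ft_torque(): the same for the moment, N m.
- robot.current_gripper_width(): opening from 0.0 (shut) to 1.0 (fully open).
Only numpy, scipy, OpenCV 4.12 (cv2) and the standard library are available. Lean on these libraries where they do the work, as an engineer would, in place of code of your own. Each camera call takes 0.05 s, during which the arm holds its last target.

## Working session

There is one attempt and no reset: what is moved stays moved. The work goes in short steps, each a Python script; the robot and the scene stay as the last script left them, time stands still between calls to the robot, and variables do not carry over. Pictures are saved under pics/ and viewed, and the job is handed in when it is done.

```bash
mkdir -p pics; cat > h.py <<'E'
import numpy as np,cv2
from bench import robot
from scipy.spatial.transform import Rotation as R
def snap(n,f):
    d=robot.get_image(n); cv2.imwrite('pics/'+f,d['img']); return d
def Rm(d):
    o=np.array(d['orientation'],float)
    return o if o.shape==(3,3) else R.from_euler('xyz',o).as_matrix()
def ray(d,u,v,z):
    f=210/np.tan(np.radians(d['fovy'])/2)
    r=Rm(d)@np.array([(u-d['cx'])/f,(v-d['cy'])/f,1]); e=np.array(d['eye'],float)
    return e+r*(z-e[2])/r[2]
def proj(d,p):
    f=210/np.tan(np.radians(d['fovy'])/2)
    c=Rm(d).T@(np.array(p,float)-np.array(d['eye'],float)); return f*c[0]/c[2]+d['cx'],f*c[1]/c[2]+d['cy']
E
python3 - <<'E'
from h import *
for n in('scene','top','wrist'):
    d=snap(n,n+'0.png'); print(n,{k:v for k,v in d.items() if k!='img'})
print(robot.current_t(),robot.current_eef_rot(),robot.current_tcp_pos())
E
```

```text
scene {'fovy': 56.03149234684177, 'cx': 280.2405612994356, 'cy': 206.36156367409535, 'eye': array([1154.17844313,  261.76761836,  702.51613363]), 'orientation': array([-2.2941192 , -0.01933658,  2.02150109])}
top {'fovy': 52.483699855710185, 'cx': 273.14747995150265, 'cy': 201.8560671139125, 'eye': array([ 472.07219989,   14.34218606, 1322.93415224]), 'orientation': array([-3.07871617, -0.00368671, -1.57434593])}
wrist {'fovy': 66.79258143534506, 'cx': 276.59260458772155, 'cy': 212.66242722512052, 'eye': array([ 77.60606397, 549.64652756, 383.79477179]), 'orientation': array([2.87337387e+00, 2.07821546e-03, 1.29838409e+00])}
0.15 [-3.14023576e+00 -2.42096227e-04  2.86877789e+00] [147.97916866 529.29096604 218.03169123]
```

View pics/scene0.png

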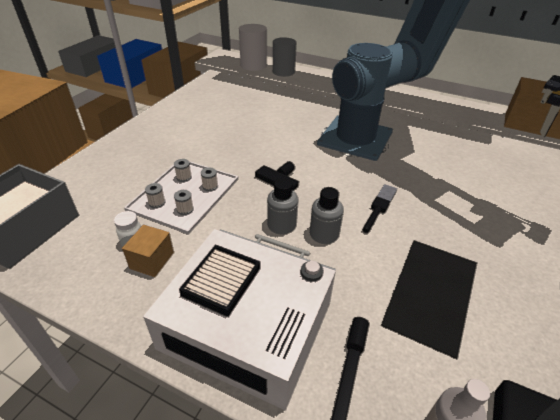

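View pics/top0.png

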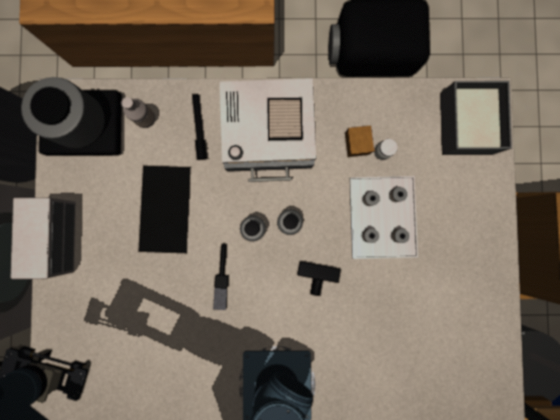

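View pics/wrist0.png

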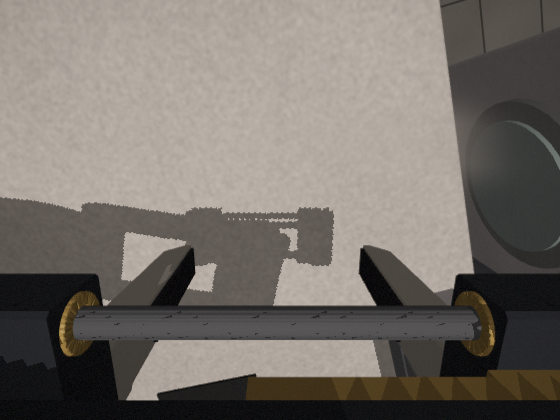

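The scene and top views show two canisters (top px ~(252,226) and (290,220)), four filters in the right-hand pan (~(372,198), (400,194), (371,235), (401,235)), and the mat on the left. Next I'll measure these positions.

```bash
python3 - <<'E'
from h import *
d=robot.get_image('top'); im=d['img']
c=im[70:320,130:430]; 
cv2.imwrite('pics/t1.png',cv2.resize(c[0:150],None,fx=2.6,fy=2.6,interpolation=cv2.INTER_CUBIC))
cv2.imwrite('pics/t2.png',cv2.resize(c[90:220],None,fx=2.6,fy=2.6,interpolation=cv2.INTER_CUBIC))
g=im.max(2)
m=(g<40).astype(np.uint8); m[:, :130]=0
n,l,s,ce=cv2.connectedComponentsWithStats(m)
for i in range(1,n):
    if s[i,4]>30: print(s[i],ce[i])
i=[k for k in range(1,n) if s[k,4]>2000 and s[k,4]<6000]
for k in i:
    r=cv2.minAreaRect(np.argwhere(l==k)[:,::-1].astype(np.float32)); print(r)
    b=cv2.boxPoints(r); print([ray(d,*p,4)[:2].round(1) for p in b], ray(d,*r[0],4))
E
```

```text
[ 329    0  101   77 6738] [382.06025527  37.84891659]
[458  83  52  63 659] [497.52959029 106.35811836]
[ 441   84   60   70 1031] [452.55771096 125.58292919]
[193  95  14  64 449] [198.88195991 129.97327394]
[269 137  33   3  45] [283.48888889 138.26666667]
[ 140  167   50   85 3876] [164.23271414 209.08359133]
[ 518  194   42  110 3960] [538.7959596 247.2040404]
[284 214  14  14 157] [290.56687898 220.72611465]
[245 221  14  14 154] [251.99350649 227.36363636]
[215 244  13  44 275] [221.90545455 270.86545455]
[298 262  42  33 682] [318.09530792 274.46480938]
[ 522  325   38   83 2485] [541.0334004  366.88571429]
[ 240  348   72   72 3187] [272.45622843 377.41888924]
[525 402  24  18 218] [533.02293578 413.08715596]
[290 404  15  14  39] [298.56410256 410.71794872]
((164.30624389648438, 209.02853393554688), (46.195701599121094, 84.47872161865234), 2.935673236846924)
[array([407.9, 422.2]), array([669.4, 413. ]), array([661.6, 269.3]), array([400.2, 280.3])] [533.96179229 346.24821558   4.        ]
((538.8076782226562, 249.0384521484375), (109.48027038574219, 39.456939697265625), 87.66268920898438)
[array([ 573.5, -749.3]), array([ 578.1, -872.5]), array([ 241.9, -871. ]), array([ 237.5, -749.7])] [ 406.39137106 -810.62742589    4.        ]
((541.7105712890625, 365.9485168457031), (83.49889373779297, 36.32882308959961), 87.56334686279297)
[array([ 175.8, -748.7]), array([ 180., -860.]), array([ -67.9, -859.4]), array([ -71.9, -749.4])] [  53.26189998 -804.3363562     4.        ]
((275.0079650878906, 383.16632080078125), (69.3975601196289, 70.87207794189453), 87.27368927001953)
[array([104.4, 117.6]), array([113.4, -97.4]), array([ -91.1, -105.6]), array([-99.9, 107.3])] [6.18480131 5.51199331 4.        ]
```

View pics/t1.png

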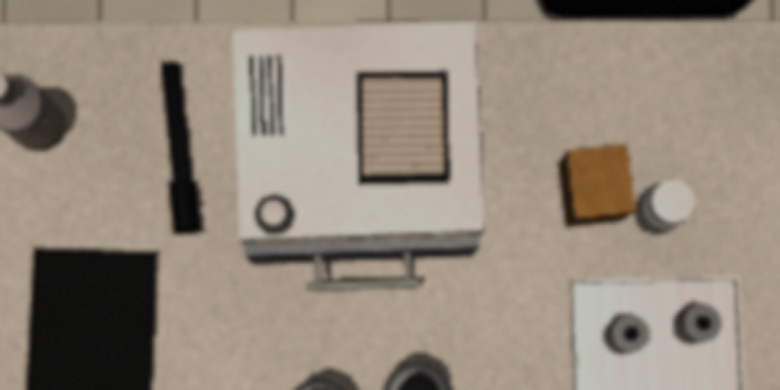

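View pics/t2.png

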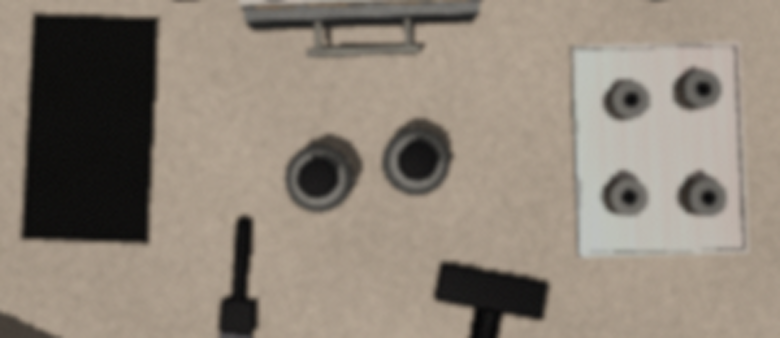

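```bash
python3 - <<'E'
from h import *
d=robot.get_image('top'); s=robot.get_image('scene')
def c2(a,b,sub):pass
for p in[(290.57,220.73),(252,227.36)]:
    w=ray(d,*p,134); print('can',w, 'scene px',proj(s,w),proj(s,[w[0],w[1],0]))
def P(q,oy=70): return (130+q[0]/2.6-.3, oy+q[1]/2.6-.3)
for q in[(630,99),(704,88),(630,195),(708,197)]:
    p=P(q,160); w=ray(d,*p,52); print('filt',w,proj(s,w))
for n,q,z in[('btn',(274,213),132),('FL',(239,236),110),('FR',(483,230),110),('BL',(234,30),110),('BR',(474,22),110),('hL',(311,285),72),('hR',(421,282),72)]:
    w=ray(d,*P(q),z); print(n,w,proj(s,w))
for q in[(571,46),(735,43),(747,248),(581,256)]: print('pan',ray(d,*P(q,160),12))
im=s['img'][130:330,90:370]
cv2.imwrite('pics/s1.png',cv2.resize(im,None,fx=2.8,fy=2.8,interpolation=cv2.INTER_CUBIC))
E
```

```text
can [494.00357508 -38.71402527 134.        ] scene px (np.float64(282.8578815275265), np.float64(183.35770504927746)) (np.float64(281.6139729946197), np.float64(224.6771324829388))
can [475.92480947  68.85273222 134.        ] scene px (np.float64(328.9084994657178), np.float64(192.3643061359134)) (np.float64(323.5004746252018), np.float64(233.77817593413306))
filt [ 563.32724077 -286.63677431   52.        ] (np.float64(182.55040435719792), np.float64(196.14703946489936))
filt [ 575.75623111 -372.22274118   52.        ] (np.float64(152.5324362454549), np.float64(189.21223766836954))
filt [ 453.11040559 -284.63685225   52.        ] (np.float64(207.48620609328304), np.float64(173.31786662254763))
filt [ 450.50434213 -374.00992908   52.        ] (np.float64(181.23897468760777), np.float64(164.0812937780001))
btn [689.3930457  116.56637791 132.        ] (np.float64(312.6459683185108), np.float64(264.9920850441859))
FL [667.89613184 157.01370958 110.        ] (np.float64(335.6134347838889), np.float64(272.07384808124834))
FR [ 673.78285008 -112.42014509  110.        ] (np.float64(214.68186072182414), np.float64(229.06218038192102))
BL [899.82865639 163.53322362 110.        ] (np.float64(287.46402084233944), np.float64(381.52139806223266))
BR [ 908.35047039 -104.65057598  110.        ] (np.float64(143.27425494067006), np.float64(316.7609392173557))
hL [617.70948528  79.55676832  72.        ] (np.float64(307.2544146083161), np.float64(254.03221121448888))
hR [620.74531021 -45.35989408  72.        ] (np.float64(254.91040170698506), np.float64(235.86695119994164))
pan [ 629.71558465 -226.92531861   12.        ]
pan [ 632.70406196 -422.58189679   12.        ]
pan [ 389.75655391 -430.87929504   12.        ]
pan [ 381.13525739 -235.02632128   12.        ]
```

View pics/s1.png

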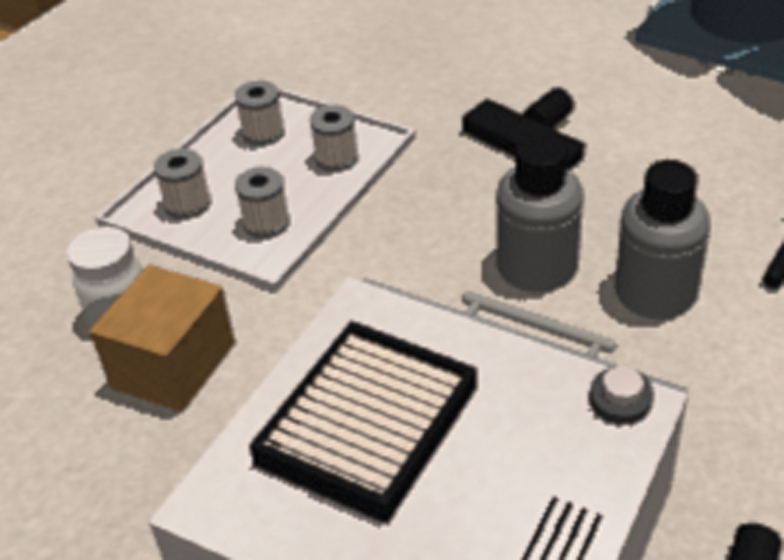

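Cross-checking the caps in both views agrees within about 1 px (~3 mm). I'll move the first canister now.

```bash
cat >> h.py <<'E'
PI=np.pi
def ln(x,y,z,yaw=None,speed=200,f=None):
    return robot.move_linear([x,y,z],None if yaw is None else [PI,0,yaw],speed,f)
def ptp(x,y,z,yaw=0): robot.move_ptp([x,y,z],[PI,0,yaw])
def st(s=''): print(s,round(robot.current_t(),1),np.round(robot.current_tcp_pos(),1),'w',round(robot.current_gripper_width(),3),'F',np.round(robot.current_contact_force(),1))
E
python3 - <<'E'
from h import *
for p in[(476,69,200),(594,344,200),(474,349,200),(575,-374,150),(450,-374,150),(640,0,52),(460,0,52),(689,116,130)]:
    for y in(0,PI/2,-PI/2): 
        q=robot.inverse_kinematics(list(p),[PI,0,y]); print(p,round(y,1),None if q is None else np.round(q,2))
ptp(476,69,240); ln(476,69,105); robot.move_gripper(0.0); st('grip')
ln(476,69,175); st('lift'); snap('scene','s2.png')
E
```

```text
(476, 69, 200) 0 [-0.09  0.15  1.72 -0.    1.27  1.48]
(476, 69, 200) 1.6 [-0.09  0.15  1.72  0.    1.27 -0.09]
(476, 69, 200) -1.6 [-0.09  0.15  1.72 -0.    1.27  3.05]
(594, 344, 200) 0 [ 0.36  0.52  1.19 -0.    1.43  1.93]
(594, 344, 200) 1.6 [ 0.36  0.52  1.19 -0.    1.43  0.36]
(594, 344, 200) -1.6 [ 0.36  0.52  1.19  0.    1.43 -2.78]
(474, 349, 200) 0 [ 0.45  0.34  1.47 -0.    1.33  2.02]
(474, 349, 200) 1.6 [ 0.45  0.34  1.47 -0.    1.33  0.45]
(474, 349, 200) -1.6 [ 0.45  0.34  1.47  0.    1.33 -2.7 ]
(575, -374, 150) 0 [-0.74  0.55  1.27 -0.    1.33  0.83]
(575, -374, 150) 1.6 [-0.74  0.55  1.27  0.    1.33 -0.74]
(575, -374, 150) -1.6 [-0.74  0.55  1.27 -0.    1.33  2.4 ]
(450, -374, 150) 0 [-0.88  0.37  1.55 -0.    1.22  0.69]
(450, -374, 150) 1.6 [-0.88  0.37  1.55  0.    1.22 -0.88]
(450, -374, 150) -1.6 [-0.88  0.37  1.55 -0.    1.22  2.26]
(640, 0, 52) 0 [-0.17  0.56  1.51 -0.    1.08  1.4 ]
(640, 0, 52) 1.6 [-0.17  0.56  1.51 -0.    1.08 -0.17]
(640, 0, 52) -1.6 [-0.17  0.56  1.51 -0.    1.08  2.97]
(460, 0, 52) 0 [-0.24  0.29  1.96 -0.    0.89  1.33]
(460, 0, 52) 1.6 [-0.24  0.29  1.96 -0.    0.89 -0.24]
(460, 0, 52) -1.6 [-0.24  0.29  1.96 -0.    0.89  2.9 ]
(689, 116, 130) 0 [ 0.01  0.58  1.25 -0.    1.3   1.58]
(689, 116, 130) 1.6 [ 0.01  0.58  1.25 -0.    1.3   0.01]
(689, 116, 130) -1.6 None
grip 4.0 [476.   69.1 105. ] w 0.471 F [-0.   0.1 -0.6]
lift 4.5 [475.4  69.  174.1] w 0.466 F [-1.2 -0.6 -5.1]
```

View pics/s2.png

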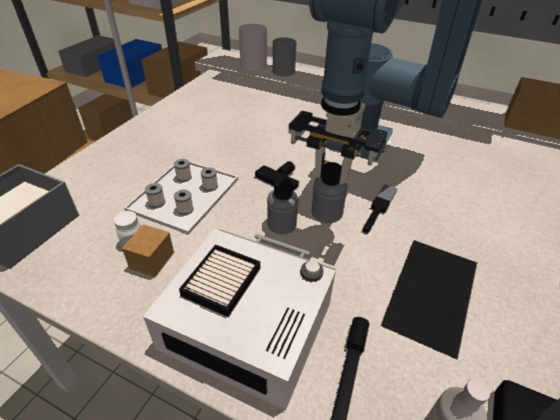

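The canister hangs level in the gripper at about (330,195) in the scene view. I'll place it, then move the second one.

```bash
python3 - <<'E'
from h import *
ln(592,344,175,speed=180); ln(592,344,115,speed=120)
print(ln(592,344,106,speed=25,f=4)); st('down')
robot.move_gripper(0.75); st(); ln(592,344,190)
d=snap('top','t3.png')
m=(d['img'].max(2)<40).astype(np.uint8); m[:,:200]=0;m[:,330:]=0;m[:200]=0;m[250:]=0
n,l,s,ce=cv2.connectedComponentsWithStats(m)
for i in range(1,n):
    if s[i,4]>80: print(s[i],ray(d,*ce[i],134))
snap('scene','s3.png')
E
```

```text
True
down 7.3 [592.9 344.8 108.7] w 0.47 F [2.2 1.6 4.2]
 8.0 [591.3 343.7 106.4] w 0.75 F [-0.2  0.8  0.3]
[284 214  14  14 151] [493.82326471 -38.71162857 134.        ]
```

View pics/s3.png

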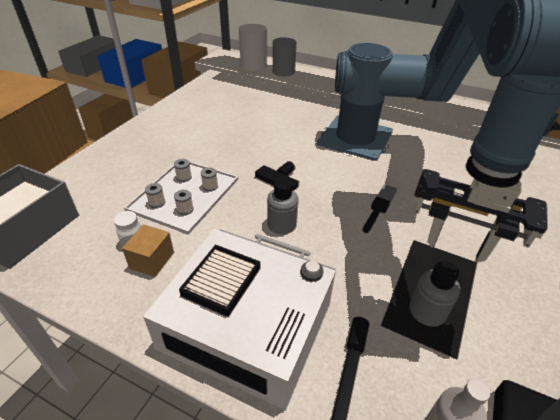

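The first canister now stands upright on the mat (~(437,298)). The second hasn't moved, so I'll do it next.

```bash
python3 - <<'E'
from h import *
robot.move_gripper(1.0)
ptp(494,-38.7,200); ln(494,-38.7,105); robot.move_gripper(0.0); st('grip')
ln(494,-38.7,175); st('lift')
ln(474,347,175,speed=200); ln(474,347,115,speed=120)
print(ln(474,347,106,speed=25,f=4)); st('down')
robot.move_gripper(0.75); ln(474,347,190); st()
robot.move_gripper(0)
ptp(430,200,250)
d=snap('top','t4.png'); s=snap('scene','s4.png')
cv2.imwrite('pics/t4c.png',cv2.resize(d['img'][70:300,110:430],None,fx=2.4,fy=2.4,interpolation=cv2.INTER_CUBIC))
E
```

```text
grip 12.2 [494.  -38.9 105. ] w 0.466 F [-0.5 -1.   0.5]
lift 12.7 [493.3 -38.5 174.1] w 0.468 F [ 0.1 -0.1 -4.8]
True
down 15.8 [474.9 347.3 108.7] w 0.469 F [0.3 0.2 4.2]
 17.0 [473.6 346.8 189.4] w 0.748 F [ 0.1  0.1 -0.4]
```

View pics/t4c.png

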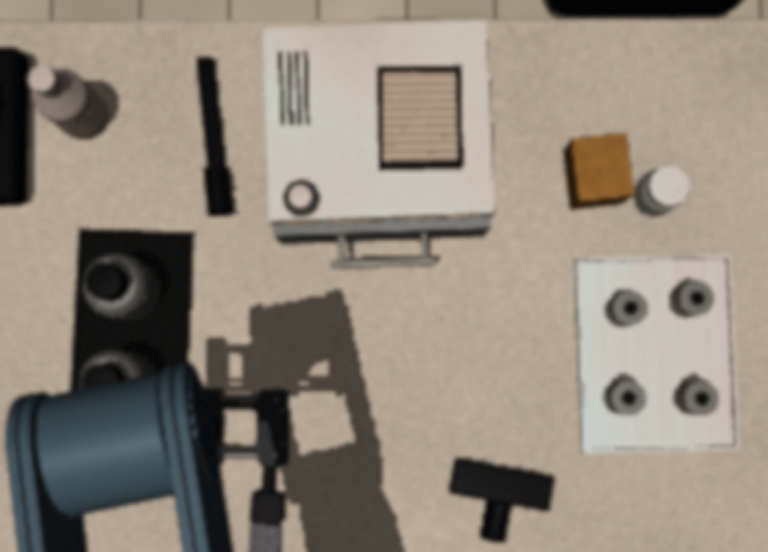

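View pics/s4.png

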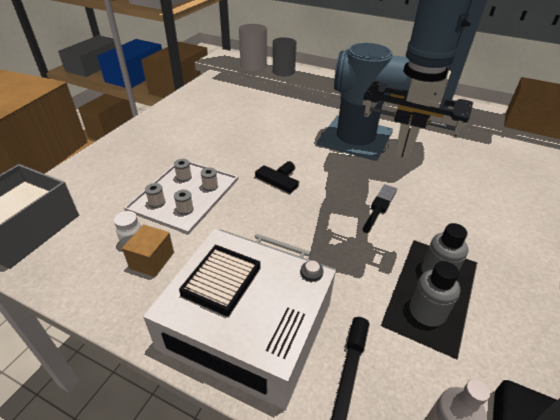

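```bash
python3 - <<'E'
from h import *
ptp(620,15,220,0.027)
d=snap('wrist','w1.png')
s=robot.get_image('scene')
for x in (619,654): print(proj(d,[x,17,72]),proj(d,[x,17,102]))
print(d['eye'],d['orientation'])
E
```

```text
(np.float64(276.2351846358087), np.float64(201.13128998169356)) (np.float64(276.1924967529089), np.float64(208.63946229819425))
(np.float64(277.2339598674472), np.float64(166.45638282704553)) (np.float64(277.2915898833079), np.float64(170.67875798595435))
[693.24362825  18.67107287 385.77596156] [ 2.87301363e+00  2.28399038e-04 -1.54245816e+00]
```

View pics/w1.png

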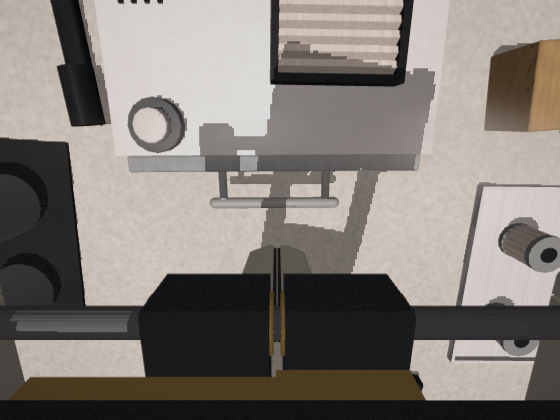

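The handle bar shows at row ~202, centre column ~274. That matches the prediction, which puts the bar at x≈618. Next I'll hook it from behind with closed fingers.

```bash
python3 - <<'E'
from h import *
c,s=np.cos(.027),np.sin(.027)
ln(638,8,150); print(ln(638,8,56,speed=80,f=6)); st('hook')
if robot.current_tcp_pos()[2]<60:
    L=184
    print(ln(638-L*c,8-L*s,56,speed=90,f=12)); st('pulled')
    snap('top','t5.png'); snap('scene','s5.png')
E
```

```text
False
hook 21.9 [638.5   7.9  56.7] w 0.003 F [ 0.1 -0.3  0.6]
True
pulled 23.8 [460.2   3.1  56.4] w 0.007 F [1.5 0.5 1.4]
```

View pics/s5.png

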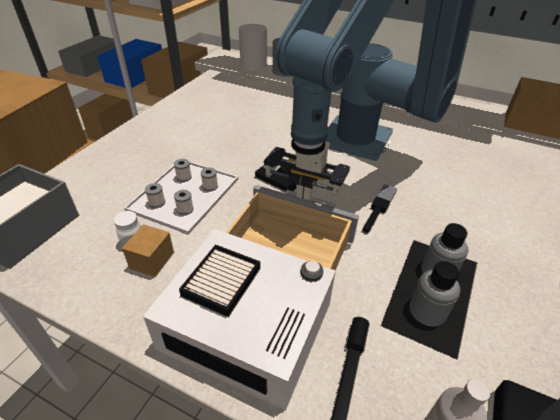

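The drawer is open and the filters and canisters are undisturbed. I'll back out and measure the open drawer and the filters.

```bash
python3 - <<'E'
from h import *
ln(466,3,56,speed=60); ln(466,3,200); robot.move_gripper(0.8)
ptp(400,-250,260)
d=snap('top','t6.png'); s=snap('scene','s6.png')
cv2.imwrite('pics/t6c.png',cv2.resize(d['img'][120:280,200:430],None,fx=3.4,fy=3.4,interpolation=cv2.INTER_CUBIC))
E
```

```text
(no output)
```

View pics/t6c.png

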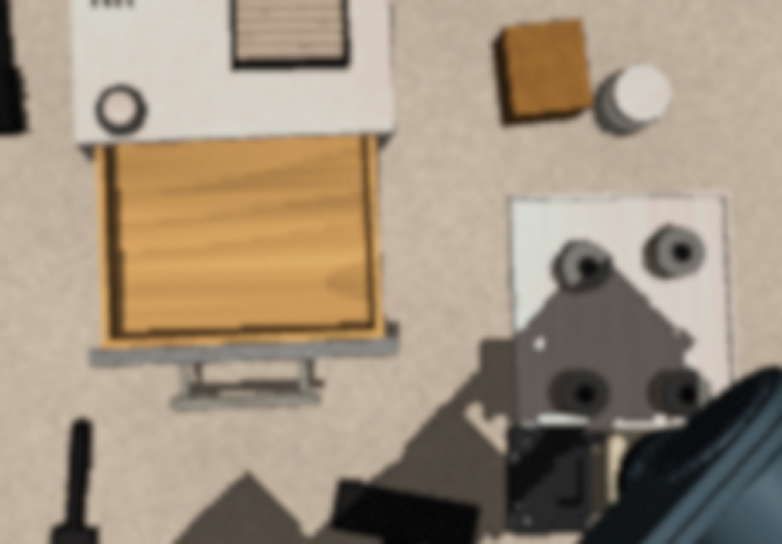

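```bash
python3 - <<'E'
from h import *
d=robot.get_image('top')
def P(q): return (200+q[0]/3.4-.35,120+q[1]/3.4-.35)
for n,q,z in[('floorFL',(125,331),22),('floorFR',(370,324),22),('cabL',(80,145),110),('cabR',(395,130),110),('wallL out',(99,150),88),('wallR out',(379,140),88),('hL',(173,405),72),('hR',(320,398),72),('f',(591,267),52),('f',(683,252),52),('f',(586,393),52),('f',(690,394),52)]:
    print(n,ray(d,*P(q),z).round(1))
E
```

```text
floorFL [508.  121.5  22. ]
floorFR [513.5 -98.5  22. ]
cabL [662.6 152.5 110. ]
cabR [ 674.6 -113.5  110. ]
wallL out [661.7 138.7  88. ]
wallR out [ 669.6 -101.9   88. ]
hL [442.8  76.   72. ]
hR [448.4 -50.6  72. ]
f [ 562.1 -291.    52. ]
f [ 575.1 -372.4   52. ]
f [ 451.5 -284.6   52. ]
f [ 450.3 -375.7   52. ]
```

Handle travel comes out at ≈173.5 mm, so the drawer is fully open, with its floor centre at ≈(607,17). Starting on the filters.

```bash
cat >> h.py <<'E'
def pick(x,y,tx,ty,base=4,g=0.72):
    robot.move_gripper(g)
    ptp(x,y,150,0.0); ln(x,y,base+24,speed=150); robot.move_gripper(0); st('grip')
    ln(x,y,190); st('lift')
    ln(tx,ty,190,speed=220,yaw=0.027); ln(tx,ty,58,speed=120); 
    print(ln(tx,ty,42,speed=25,f=4)); st('down')
    robot.move_gripper(0.68); ln(tx,ty,190); st('up')
def view(k,x=420,y=170,z=300):
    ptp(x,y,z)
    d=snap('top',f't{k}.png')
    cv2.imwrite(f'pics/t{k}c.png',cv2.resize(d['img'][80:280,130:430],None,fx=2.6,fy=2.6,interpolation=cv2.INTER_CUBIC))
E
python3 - <<'E'
from h import *
pick(562.5,-289,612,-37)
view(7)
E
```

```text
grip 30.1 [ 562.7 -289.1   28.5] w 0.466 F [-0.6  0.4  3.6]
lift 31.1 [ 561.8 -288.5  188.5] w 0.467 F [ 0.2  0.  -0.3]
True
down 34.1 [612.3 -37.   46.3] w 0.472 F [0.6 0.3 2.4]
up 35.6 [611.2 -36.8 188.8] w 0.682 F [ 0.2 -0.1 -0.4]
```

View pics/t7c.png

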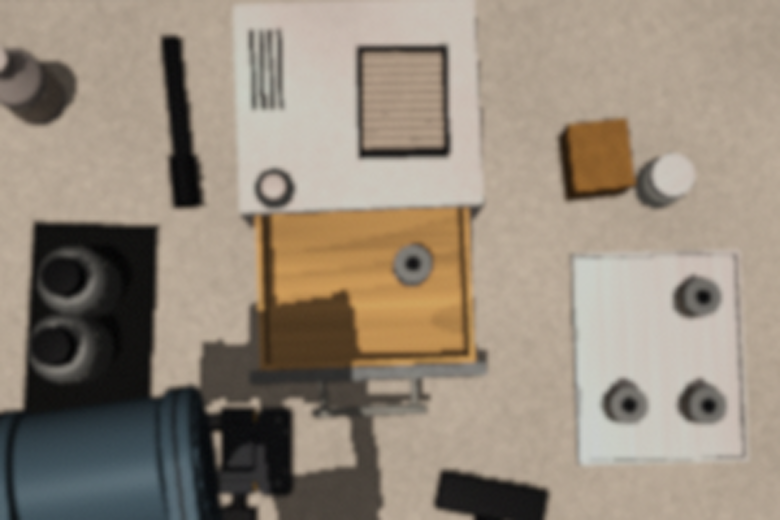

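```bash
python3 - <<'E'
from h import *
d=robot.get_image('top'); s=snap('scene','s7.png')
for n,q,z in[('can',(63,278),134),('can',(52,348),134),('f',(412,265),74),('f',(704,297),52),('f',(629,404),52),('f',(708,405),52)]:
    w=ray(d,130+q[0]/2.6-.3,80+q[1]/2.6-.3,z);print(n,w.round(1),np.round(proj(s,w)))
E
```

```text
can [590.8 343.3 134. ] [446. 270.]
can [515.4 354.1 134. ] [457. 245.]
f [610.3 -35.   74. ] [261. 234.]
f [ 574.6 -372.2   52. ] [153. 189.]
f [ 452.  -283.5   52. ] [208. 173.]
f [ 450.5 -374.    52. ] [181. 164.]
```

View pics/s7.png

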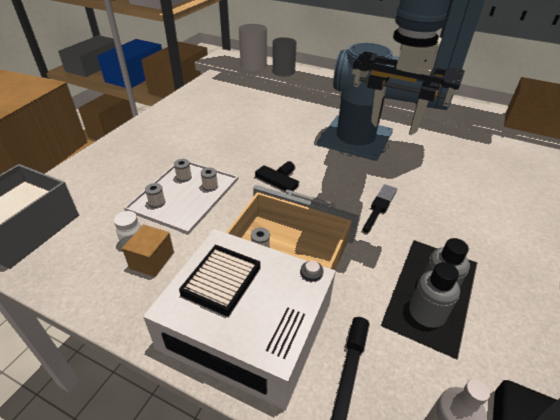

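A knock has shifted the near canister to ≈(515,354). It's still upright and well within the mat limits, so I'm leaving it. On to the remaining filters.

```bash
python3 - <<'E'
from h import *
pick(574.8,-372.3,612,69)
pick(452,-284,549,-39)
view(8)
E
```

```text
grip 40.8 [ 575.  -372.4   28.6] w 0.466 F [-0.7  1.1  3.8]
lift 41.7 [ 574.1 -371.7  188.3] w 0.468 F [-0.2  0.1 -1.3]
True
down 45.6 [612.4  69.   46.4] w 0.47 F [1.3 0.6 2.9]
up 47.1 [611.2  69.  188.8] w 0.678 F [-0.5 -0.3 -0.2]
grip 50.3 [ 452.2 -284.2   28.5] w 0.464 F [-0.5 -0.5  3.7]
lift 51.3 [ 451.4 -283.4  188.8] w 0.465 F [-0.5 -0.7 -0.7]
True
down 54.4 [549.4 -39.   46.4] w 0.468 F [1.5 0.1 3.7]
up 55.8 [548.2 -38.8 188.9] w 0.679 F [0.2 0.1 0.9]
```

View pics/t8c.png

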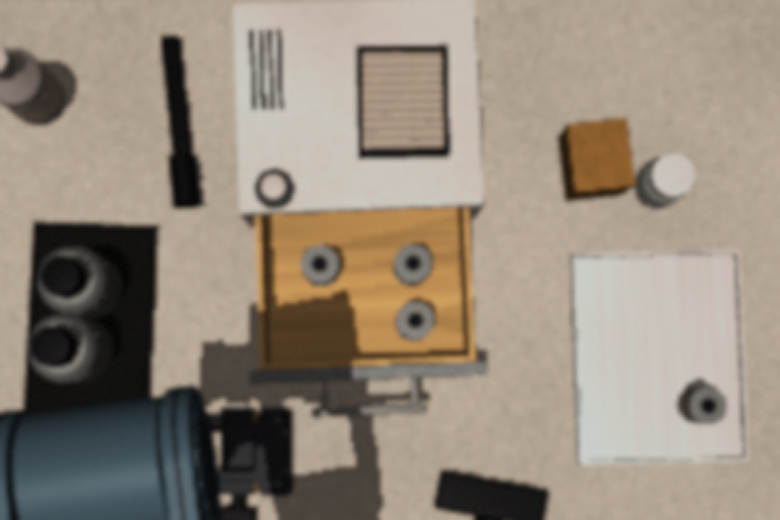

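```bash
python3 - <<'E'
from h import *
pick(450.4,-374.3,549,66)
view(9)
snap('scene','s9.png')
E
```

```text
grip 60.8 [ 450.6 -374.6   28.5] w 0.466 F [0.1 0.5 4. ]
lift 61.7 [ 449.8 -373.6  188.6] w 0.468 F [ 0.8  1.  -1.6]
True
down 65.7 [549.4  66.1  46.3] w 0.468 F [0.3 1.1 3.2]
up 67.1 [548.2  66.1 188.9] w 0.681 F [-0.5 -0.4  0.3]
```

View pics/t9c.png

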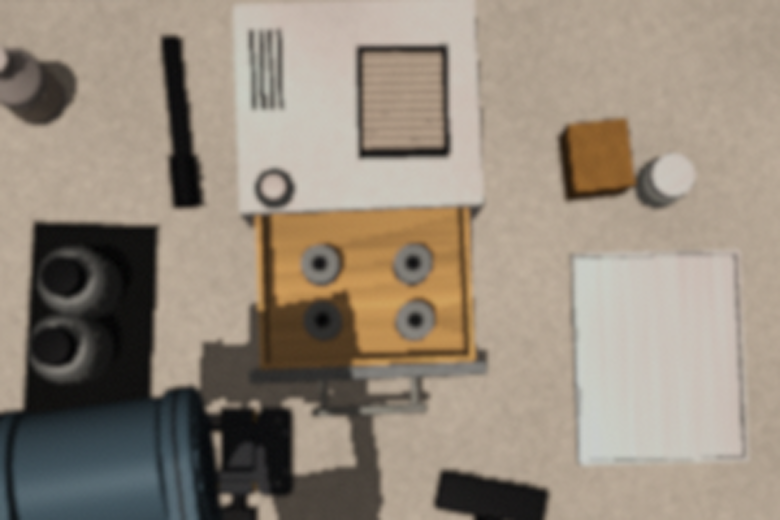

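View pics/s9.png

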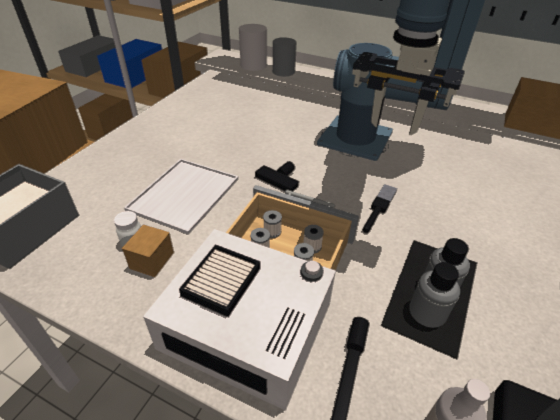

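All four filters stand upright in the drawer, and the canisters are still on the mat. I'll push the drawer shut.

```bash
python3 - <<'E'
from h import *
c,s=np.cos(.027),np.sin(.027)
robot.move_gripper(0)
ptp(415,14,150,0.027); ln(415,14,62,speed=100); st('start')
L=210
print(ln(415+L*c,14+L*s,62,speed=60,f=15)); st('pushed')
p=robot.current_tcp_pos(); 
ln(p[0]-40,p[1]-1,62,speed=100); ln(p[0]-60,p[1],250)
d=snap('wrist','w2.png'); snap('scene','s10.png')
E
```

```text
start 71.0 [415.5  14.   62.5] w 0.002 F [ 0.1 -0.6 -0.2]
True
pushed 73.8 [603.6  19.2  61.3] w 0.003 F [-0.6 -0.4  0.7]
```

View pics/s10.png

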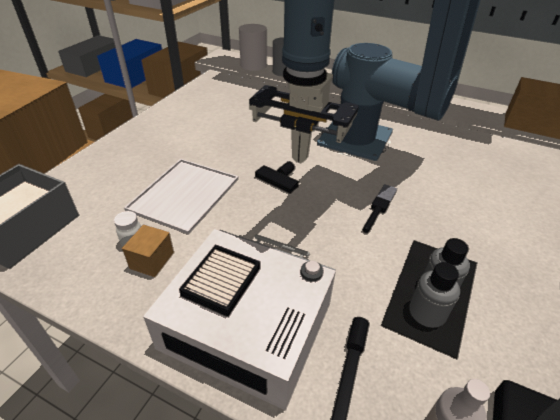

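View pics/w2.png

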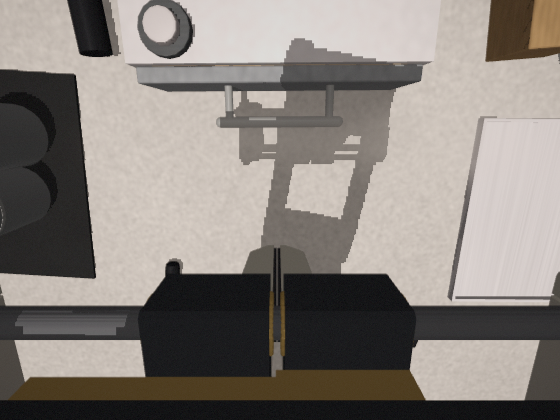

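The drawer looks shut, but the 15 N stop may have come early. A second slow, firmer push will confirm.

```bash
python3 - <<'E'
from h import *
ln(570,17,62,speed=200)
print(ln(598,18,62,speed=60,f=8)); st()
for x in (602,604,606,608,610,612,614,616):
    r=ln(x,18.5,62,speed=15,f=25); st(str(r)); 
    if abs(robot.current_contact_force()[0])>18 or r: break
ln(560,17,62,speed=100); ln(560,17,120,speed=200)
ptp(620,15,220,0.027); robot.sleep(.3)
snap('wrist','w3.png')
E
```

```text
False
 77.2 [597.9  18.1  61.7] w 0.004 F [-0.5  0.2 -0.2]
False 77.6 [602.   18.5  62. ] w 0.005 F [ 0.7 -0.3  0.3]
False 77.9 [603.8  18.5  61.9] w 0.004 F [-1.5  0.6  0.5]
False 78.2 [603.9  18.6  61.9] w 0.005 F [-6.4 -0.   5.8]
False 78.5 [603.9  18.6  61.8] w 0.005 F [-11.6  -0.7   9.1]
False 78.8 [604.   18.6  61.9] w 0.005 F [-17.1  -1.3  13.3]
False 79.0 [604.   18.6  61.8] w 0.002 F [-22.4  -1.8  17.7]
```

View pics/w3.png

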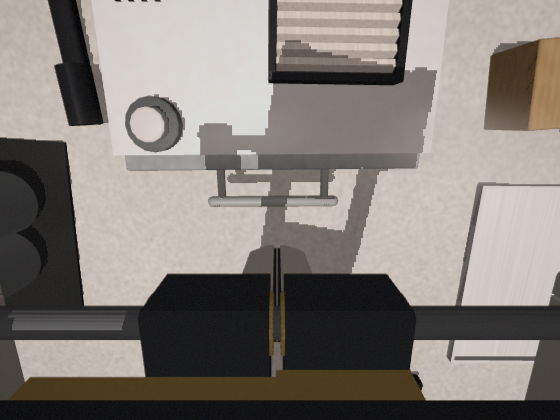

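The hard stop is at TCP x=604: no motion under 22 N, so the drawer is shut. The button cap is at ~(150,124) in the wrist view.

```bash
python3 - <<'E'
from h import *
d=robot.get_image('wrist'); print(ray(d,150,124,132))
im=d['img'][95:155,115:190]; g=im.min(2)
m=(g>175).astype(np.uint8); n,l,s,ce=cv2.connectedComponentsWithStats(m); print(s,ce+[115,95])
b=ray(d,150,124,132)
x,y=(b[0]+689.4)/2,(b[1]+116.6)/2; print(x,y)
ln(x,y,220,yaw=0); ln(x,y,140,speed=120)
print(ln(x,y,128,speed=10,f=3)); st('touch')
for z in range(130,118,-1):
    ln(x,y,z,speed=20); st(str(z))
    if robot.current_contact_force()[2]>14: break
robot.sleep(.2); ln(x,y,150,speed=60); ln(x,y,230); ptp(420,170,300); st()
view(11); snap('scene','s11.png'); snap('wrist','w4.png')
E
```

```text
[691.06109561 114.07150065 132.        ]
[[  10    0   60   58 1793]
 [   0    0   75   60 1808]
 [  15   12   34   35  899]] [[158.14723926 122.79419967]
 [148.48727876 126.21460177]
 [146.80422692 124.4538376 ]]
690.230547803194 115.33575032709064
True
touch 83.7 [690.1 115.3 128.9] w 0.003 F [1.6 0.4 2.6]
130 84.0 [690.2 115.3 130.1] w 0.003 F [-0.5 -0.4  1.8]
129 84.2 [690.2 115.3 128.9] w 0.009 F [-0.9  0.1  3.6]
128 84.5 [690.2 115.4 128. ] w 0.006 F [-0.9  0.4  4.3]
127 84.7 [690.2 115.4 127. ] w 0.009 F [-0.3  0.2  4.9]
126 85.0 [690.3 115.3 126.3] w 0.009 F [-1.4  0.4  5.5]
125 85.2 [690.3 115.3 126.2] w 0.002 F [-2.1  0.4  9.4]
124 85.5 [690.3 115.4 126.2] w 0.004 F [-4.4  0.3 12. ]
123 85.7 [690.3 115.4 126.1] w 0.004 F [-6.3 -0.1 17.3]
 88.2 [420.9 169.8 299.5] w 0.004 F [-0.1  0.8 -0.5]
```

View pics/t11c.png

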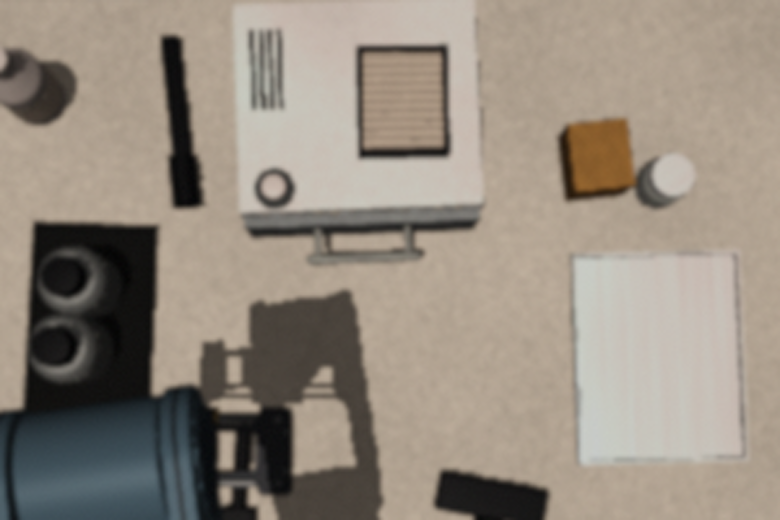

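View pics/s11.png

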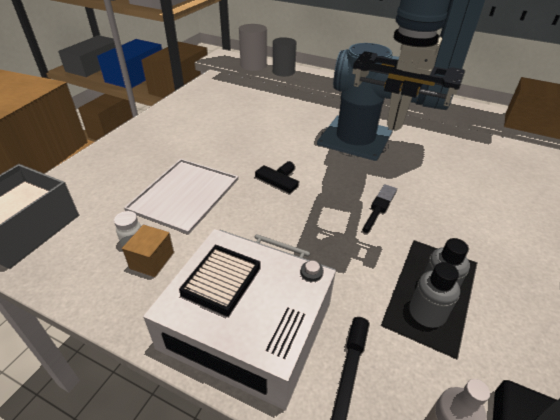

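The drawer is shut, the button is up again, both canisters stand on the mat at ~(63,278) and (52,348) in the crop, and the bystanders haven't moved. Handing in.

```bash
python3 -c "
from h import *
robot.hand_in(); st()"
```

```text
the job is handed in; nothing more can be done
the job is handed in; nothing more can be done
```

I finished the whole job and handed it in at about 88 s of the 210 s allowed. `hand_in()` reports no verdict, so the result below rests on my own checks.

- **Canisters:** Both stand upright on the mat. The near one was knocked about 40 mm partway through the run, ending about 19 mm along and 8 mm across from the mat's centre. That is well inside the limits, so I left it there.
- **Filters:** I opened the drawer fully (about 173 mm) and stood all four filters upright on its floor. I last saw them upright just before closing, and they can't be seen in the shut drawer.
- **Drawer:** A second push met a hard stop, with no movement under about 22 N, so I take it as fully shut.
- **Start button:** It bottomed out at about 5.9 mm of travel under about 17 N. I then released it and it looked up again in the last pictures.
- **Everything else:** The last pictures showed the bystanders where they started and the arm clear of everything. None of the checks failed or disagreed.

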